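Release the ratchet press and put the pressed link away

TASK

The link is still held under the ram of the small arbor press: lift the ratchet pawl and throw it right back so that it stays clear, then raise the lever right up to lift the ram well clear of the link. The link only comes out by its thin end and only goes home held by its boss, so bring it out onto the granite plate, put it down there and let go, then take it again and lay it flat in its wooden cradle. Leave the pawl back and the ram up, and do not shift the vee block, spare bushes and gauges.

Things in the scene. Friction and masses are not known exactly. Their poses are not given: they have to be found in the camera images.
- press: Green arbor press, fixed (sizes in mm). Origin: table, below the ram's axis; x to its back (open throat to -x, towards the robot), y left, z up. Base 24 high, x -50 to 195, y +-58. Anvil: disc of 90, on the origin, top z 42. Head x -37 to 146, y +-30, z 138 to 224. Ram 25 square, out of the head's top. Ratchet wheel (76, centre x 32.5 z 190, y 42 to 60) and pawl on its left, lever on its right.
- pawl (a joint): Ratchet pawl, hinged about the press's +y: 0 = nose down in the teeth, the wheel cannot turn back; grows as the nose is lifted and swung up and over to the back, 2.5 = lying back on its stop. 85 g, falls by its own weight: into the teeth below about 1.9, onto the back stop above. Moves freely unless the lever is pushed up against it.
- pawl_knob (a point): Middle of the pawl's black knob (mm): cylinder of diameter 14, 26 long, along the press's y, on the pawl's outer (left) face, 2 mm beyond the ratchet wheel's hub; free below and on both sides in x. It moves on a circle of radius 41 about point pawl_pivot, starting 40 in front of it (to the press's -x) and 9 lower, then up over the top and to the back.
- pawl_pivot (a point): Point on the pawl's hinge axis (along the press's y), level in y with the knob: press x 82.5, y 75, z 242 mm.
- shaft (a joint): Pinion shaft with lever and ratchet wheel, about the press's +y: grows as the lever is raised; lifts the ram 0.02 m per rad. 0 = lever to the front, 30 degrees down, ram on the link. Starts at 0.03 to 0.19; stops at about 0.2 while the pawl is in; end stop 1.75 (lever 70 degrees above level). Friction about 0.75 N m plus the ram's weight (some 5 to 9 N at the grip); stays where it is left.
- lever_grip (a point): Point on the steel lever, a round bar of diameter 14, 160 mm from the shaft's axis; a ball of diameter 32 is centred 30 mm farther out. The bar lies in a plane square to the press's y, 95 mm to the right of the ram's axis; free all round.
- shaft_axis (a point): Point on the shaft's axis (along the press's y) in the plane of the lever: press x 32.5, y -95, z 190 mm.
- ram (a joint): Height of the ram above its pressing position (m), moved by the shaft (0.02 m per rad), 0 to 0.035. The ram ends in a round pilot, diameter 18, 12.5 mm long, standing in the link's bore: the pilot leaves the bore at 0.0125.
- link: Cast aluminium link with bronze bush, 0.19 kg (mm). Origin: centre of its boss's underside; z up, arm to -x. Boss: cylinder of 46, 30 high, bore 25. Arm 16 wide and high, underside level with the boss's, ends in an eye of 24, 16 high, 130 from the boss's centre. Centre of mass 34 from the boss's centre. Starts on the anvil, boss under the ram, thin end out to the front beyond the base.
- link_thin (a point): Point in the middle of the link's arm, 105 mm from the boss's centre, 8 mm above its underside; where the arm overhangs the press's base.
- granite: Dark granite plate, 260 (x) x 180 (y), top at 50 (mm); fixed. Origin: centre of its underside. The link is put down on its top. A steel vee block stands on it.
- vblock: Steel vee block on the granite plate, in mm 50 (x) x 40 (y) x 28 high, loose; a bystander, to be left there. Origin: centre of its underside.
- cradle: Wooden cradle for the link (mm), 200 (x) x 84 (y) x 34 high, fixed. Origin: centre of its underside. Floor at 10. The arm's slot runs along x from -92 to 30, 32 wide, between blocks 34 high; from x 30 to 92 it is open to both sides (finger notches) for the boss; end walls at both ends, 34 high.
- cradle_boss (a point): On the cradle's floor, where the centre of the boss's underside belongs, 62 mm from the cradle's centre along its +x; the link's eye lies towards -x.
- bush_a: Spare bronze bush, outer diameter 32 mm, 29 mm high, standing loose on the table; a bystander. Origin: centre of its underside.
- bush_b: The other spare bush, the same; a bystander.
- ring_gauge: Steel ring gauge, outer diameter 64 mm, 20 mm high, lying flat; a bystander.
- gauge_block: Steel gauge block 35 x 9 x 30 mm high, standing; a bystander.
Things that resemble listed ones, but are neither listed nor needed, are in the scene too. Of the things like the link, leave any that is black; of the rest the smaller one is meant. Leave any green look-alike of the cradle alone.

How it is judged (in metres and radians):
On the way, in this order (a step that is already met when the one before it is completed fails the run):
1. the pawl is thrown back past its balance point (value of joint pawl above 2.1 rad), for 0.1 s.
2. the ram is raised well clear of the link with the pawl back (value of joint ram above 0.027 m and value of joint pawl above 2 rad), for 0.2 s.
3. the link lies on the granite plate, let go (z of link in the frame of granite between 0.045 and 0.055 m and x of link in the frame of granite between -0.13 and 0.13 m and y of link in the frame of granite between -0.09 and 0.09 m and angle between link's own z axis and vertical below 0.1 rad and linear speed of link below 0.02 m/s and contact force between the fingers and link below 0.05 N), for 0.2 s.
At the end, for the whole second after the job is handed in: The link lies flat (within 3 degrees) on the cradle's floor, boss within 12 mm along and 8 mm across of its place and arm in the slot, at rest and released; the ram stands at least 27 mm (of 35) above its pressing position; the pawl lies back (above 2.0 rad) (all of step 2 and x of link in the frame of cradle_boss between -0.012 and 0.012 m and y of link in the frame of cradle_boss between -0.008 and 0.008 m and z of link in the frame of cradle_boss between -0.003 and 0.003 m and angle between link's own z axis and vertical below 0.05 rad and angle between the x axis of link and the x axis of cradle, either way round below 0.12 rad and linear speed of link below 0.02 m/s); the robot touches nothing.
It fails at once if a bystander (vee block, bushes, ring gauge, gauge block) is shifted more than 3 cm (distance of any of vblock, bush_a, bush_b, ring_gauge, gauge_block from where it was at the start of the episode above 0.03 m).
It also fails if it takes over 72 s, if anything falls off the work surface, if the arm or the gripper's body presses on something with over 40 N, if the wrist force passes 120 N, or if a joint passes its speed limit or range.

ROBOT

A 7-joint arm with a two-finger parallel gripper is mounted at the origin on the work surface. World frame = base frame: x ahead of the robot, y to its left, z up, the work surface at z = 0. Lengths are in mm, angles in rad, forces in N, time in s.
With the tool pointing down it reaches from about 350 to 900 mm from the base axis. Payload 8.1 kg.
Tool frame: the origin (TCP) lies midway between the tips of the shut fingers; the grasp point (between the pads) lies 19 mm behind it (manip.pinch_z is the distance from the TCP to the grasp point, in mm); z points along the fingers, x is the direction in which the jaws open and shut, and the axes are right-handed (so a half turn about z gives the same grasp; the last joint's range is limited). The gripper opens to 85 mm and grips with 20 to 120 N. Pads are 22 mm wide; open, the fingers measure 114 mm over their backs; the gripper's body (76 mm by 85 mm) begins 54 mm behind the grasp point. The pads swing forward as they close: fully open they stand 13 mm farther back than shut.
Start: joints at [-1.229, 0.434, 0.025, 1.573, -0.012, 1.134, -0.075], TCP at [268.951, 564.187, 231.323] pointing down, gripper open.
Joint ranges: [-2.62, 2.62], [-0.44, 2.09], [-1.27, 1.32], [0.08, 2.57], [-1.32, 4.46], [0.12, 2], [-2.74, 2.74]. Speed limits (rad/s): [2.22, 2.22, 3.01, 3.01, 3.14, 3.14, 3.14].

INTERFACE

Orientations are given as a 3x3 rotation matrix whose columns are the frame's x, y, z axes.
In Python, from station import manip, viewer, ticket gives the robot as it stands.
- The arm moves only by the tool step_arm, never from a script. Its argument "motion" is a list that holds one entry, the list of rows, each a list of 5 numbers: the shift along the tool's x, y, z in cm, then the turn about the tool's z in degrees, then the finger opening in cm, from 0 to 8.54. A call has 1 to 8 rows; each row shifts and turns the commanded pose from where the row before left it, along the tool's axes as they then stand; what a row does not reach is not made up. A row lasts 1/10 s, in which the tool goes at most 50 mm and 8.59 degrees, less where a joint would pass 70% of its speed; a pose out of reach is approached as far as the arm can. A call is refused whole if a number of a shift passes 5 or a number of a turn 8.59, either way. A call with a gripper value outside its range is refused whole. The fingers move at their own pace and stop on an object; "newtons" is the grip in N (left out, the last holds). Time passes only in rows, so rows that do not move let the fingers close. It gives the time, the measured TCP pose, the force and the opening at its end, in the units of the state.
- manip.get_obs(): the state, without advancing time (a new reading comes with each control period).
- viewer.get_image(name): name is "scene" or "top" or "wrist"; returns a dict with "image" (384x512x3 uint8, blue, green, red), "camera_matrix" (3x3 intrinsics, pixels), "dist" ([k1, k2, p1, p2, k3] as OpenCV has them; the pictures are not rectified), "view" (4x4, takes a point from world to camera coordinates). Camera axes: x right, y up, looking along -z (the intrinsics and any distortion apply to the point x, -y, -z); pixel columns grow to the right and rows downward; lengths in mm; the calibration is good to about 2 mm. A picture is of the moment at which its call begins. There is no depth.
- ticket.hand_in(): hands the job in, once; it reports no verdict.
The state is a dict: "t": time; "joint_pos": joint angles; "qvel": joint speeds; "tau": joint torques, N m; "eef_pos": TCP position; "tool_rot": TCP orientation; "force": force on the tool from outside, world axes, zero at the start; "moment": the same for the moment, N m; "opening": opening from 0.0 (shut) to 1.0 (fully open).
Only numpy, scipy, OpenCV 4.12 (cv2) and the standard library are available. Lean on these libraries where they do the work, as an engineer would, in place of code of your own. Each camera call takes 0.05 s, during which the arm holds its last target. There are 200 camera calls.

## Working session

There is one attempt and no reset: what is moved stays moved. The work goes in short steps, Python scripts to look and compute and a tool call to move; the robot and the scene stay as the last step left them, time stands still between calls to the robot, and variables do not carry over. Pictures are saved under pics/ and viewed, about 8 in all and at most 12, crops included, and the job is handed in when it is done.

Besides the shell and the picture viewer there is one more tool, called after "Emit:" as a command line: name --argument value ..., lists and objects as JSON in quotes. step_arm: Moves the arm, as the interface text tells. Its arguments: {"type":"object","properties":{"motion":{"type":"array","items":{"type":"array","items":{"type":"array","items":{"type":"number"}}}},"newtons":{"type":"number"}},"required":["motion"]}

```bash
ls; mkdir -p pics; python3 - <<'E'
from station import manip, viewer, ticket
import cv2,numpy as np
for n in("scene","top","wrist"):
    d=viewer.get_image(n); cv2.imwrite(f"pics/{n}0.png",d["image"]); np.savez(f"pics/{n}0.npz",**d)
    print(n,d["camera_matrix"].round(1).tolist(),d["dist"],np.array(d["view"]).round(3).tolist())
o=manip.get_obs();print(o)
a=cv2.imread("pics/scene0.png");b=cv2.imread("pics/top0.png")
cv2.imwrite("pics/v1.png",cv2.resize(a,(800,600)));cv2.imwrite("pics/v2.png",cv2.resize(b,(800,600)))
E
```

```text
pics
scene [[406.1, 0.0, 255.3], [0.0, 406.1, 190.1], [0.0, 0.0, 1.0]] [-4.61022553e-05  0.00000000e+00  0.00000000e+00  0.00000000e+00
  0.00000000e+00] [[0.82, 0.573, 0.008, -475.784], [-0.347, 0.484, 0.803, -30.876], [0.456, -0.661, 0.596, -1377.248], [0.0, 0.0, 0.0, 1.0]]
top [[395.3, 0.0, 263.4], [0.0, 395.3, 191.3], [0.0, 0.0, 1.0]] [-0.08329433  0.          0.          0.          0.        ] [[0.029, -1.0, -0.012, 108.009], [0.996, 0.028, 0.082, -500.103], [-0.082, -0.014, 0.997, -1178.243], [0.0, 0.0, 0.0, 1.0]]
wrist [[295.0, 0.0, 256.3], [0.0, 295.0, 195.4], [0.0, 0.0, 1.0]] [-0.06281867  0.          0.          0.          0.        ] [[0.43, 0.903, -0.001, -624.753], [-0.867, 0.413, -0.28, 35.576], [-0.253, 0.122, 0.96, -377.785], [0.0, 0.0, 0.0, 1.0]]
{'t': 0.15, 'joint_pos': array([-1.22857923,  0.43508362,  0.02497651,  1.57386298, -0.01162741,
        1.13401957, -0.0750839 ]), 'qvel': array([ 2.00781505e-03, -1.60053188e-03, -2.22387289e-03, -1.54320204e-03,
       -9.92458625e-05, -1.52297533e-03, -3.45688092e-04]), 'tau': array([ 2.68904943e-03, -6.70879126e+01,  1.02632236e+00, -3.16445124e+01,
        1.56849803e-02,  9.07372538e-03, -2.07449222e-05]), 'eef_pos': array([268.80408938, 563.82058772, 230.70313354]), 'tool_rot': array([[ 4.30352143e-01,  9.02660974e-01, -4.47108974e-04],
       [ 9.02660253e-01, -4.30352366e-01, -1.14409059e-03],
       [-1.22514033e-03,  8.87743380e-05, -9.99999246e-01]]), 'force': array([-0.16201271,  0.16117158,  0.15316548]), 'moment': array([-0.03176221,  0.02349938,  0.00117678]), 'opening': 1.0000657837983753}
```

View pics/v1.png

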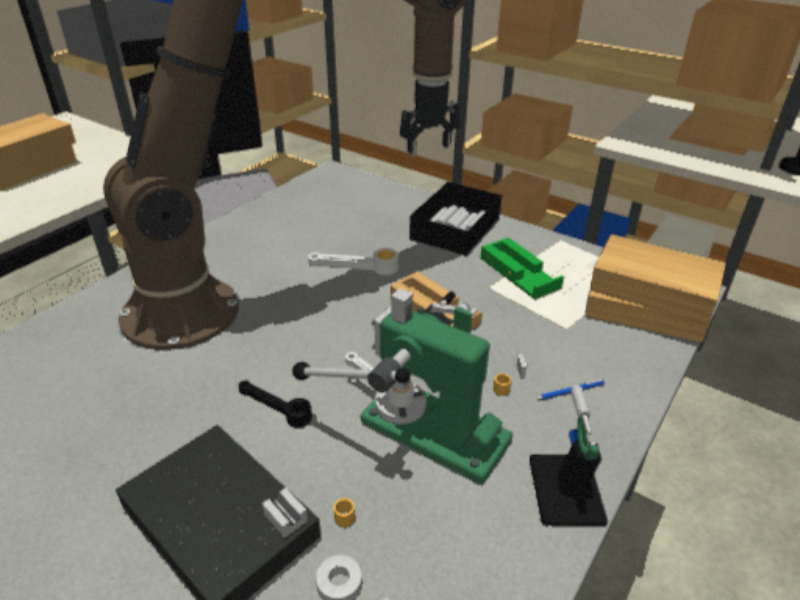

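View pics/v2.png

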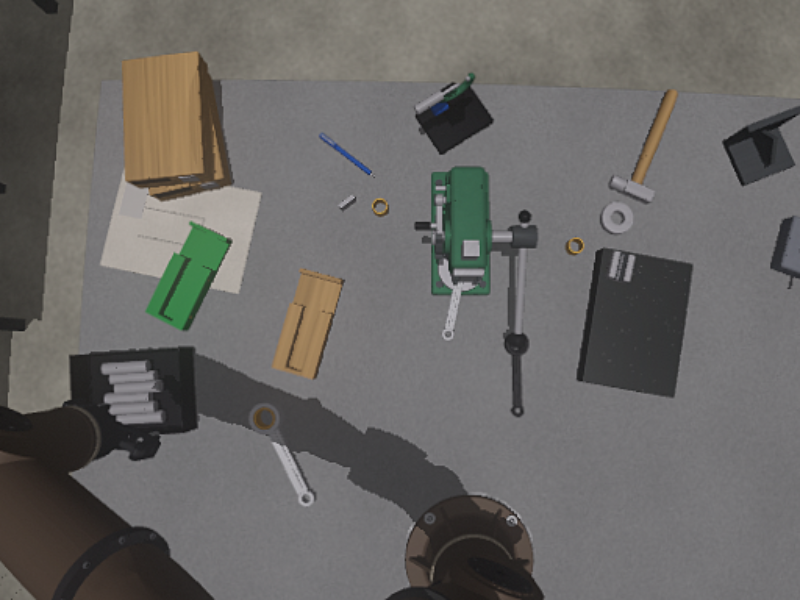

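Three link-likes are in the top view (800-px picture). One is black at (517,380). A large silver/bronze one is at (285,460), and a small silver one is under the ram at (450,315). The small one fits, being neither black nor the larger, and held in the press. The wooden cradle is at (310,325) and the green one at (190,275) is a look-alike. The granite is at (637,322) with the vee block at its top left (622,265). Next I measure, and confirm with an enlarged crop.

```bash
cat > h.py <<'E'
import cv2,numpy as np
def cam(n): return dict(np.load(f"pics/{n}.npz"))
def grab(n,tag):
    from station import viewer
    d=viewer.get_image(n); np.savez(f"pics/{tag}.npz",**d); return d
def ray(d,uv):
    p=cv2.undistortPoints(np.array(uv,float).reshape(-1,1,2),d["camera_matrix"],d["dist"]).reshape(-1,2)
    V=d["view"]; R=V[:3,:3]
    return -R.T@V[:3,3], np.c_[p[:,0],-p[:,1],-np.ones(len(p))]@R
def onz(d,uv,z):
    c,r=ray(d,uv); return c+r*((z-c[2])/r[:,2])[:,None]
def tri(d1,u1,d2,u2):
    A=np.zeros((3,3));b=np.zeros(3)
    for d,u in((d1,u1),(d2,u2)):
        c,r=ray(d,[u]); r=r[0]/np.linalg.norm(r[0]); P=np.eye(3)-np.outer(r,r); A+=P;b+=P@c
    return np.linalg.solve(A,b)
def proj(d,P):
    P=np.atleast_2d(P); V=d["view"]; q=P@V[:3,:3].T+V[:3,3]; q=q*[1,-1,-1]
    return cv2.projectPoints(q.reshape(-1,1,3),np.zeros(3),np.zeros(3),d["camera_matrix"],d["dist"])[0].reshape(-1,2)
E
python3 - <<'E'
from h import *
d=cam("top0"); im=d["image"]; hsv=cv2.cvtColor(im,cv2.COLOR_BGR2HSV)
def big(m,roi):
    z=np.zeros_like(m); x0,y0,x1,y1=roi; z[y0:y1,x0:x1]=m[y0:y1,x0:x1]
    c=max(cv2.findContours(z,cv2.RETR_EXTERNAL,cv2.CHAIN_APPROX_NONE)[0],key=cv2.contourArea); return c,cv2.minAreaRect(c)
wood=cv2.inRange(hsv,(8,80,90),(25,255,255)); c,r=big(wood,(165,160,235,250))
print("cradle",r); b=cv2.boxPoints(r); print(onz(d,b,34).round(1).tolist())
dark=cv2.inRange(hsv,(0,0,0),(180,255,75)); c,r=big(dark,(360,150,450,262))
print("granite",r); print(onz(d,cv2.boxPoints(r),50).round(1).tolist())
gr=cv2.inRange(hsv,(55,90,30),(95,255,255)); c,r=big(gr,(265,95,330,200)); print("press",r,cv2.boundingRect(c))
x=cv2.resize(im[95:275,265:345],None,fx=3.3,fy=3.3,interpolation=cv2.INTER_CUBIC)
s=cam("scene0")["image"][170:310,180:340]; s=cv2.resize(s,None,fx=3.3,fy=3.3,interpolation=cv2.INTER_CUBIC)
H=max(x.shape[0],s.shape[0]); f=np.zeros((H,x.shape[1]+s.shape[1],3),np.uint8); f[:x.shape[0],:x.shape[1]]=x; f[:s.shape[0],x.shape[1]:]=s
cv2.imwrite("pics/v3.png",f); print(f.shape)
E
```

```text
cradle ((196.20559692382812, 206.58079528808594), (28.799999237060547, 66.44000244140625), 16.26020622253418)
[[358.2, 389.2, 34.0], [552.2, 341.3, 34.0], [530.0, 256.2, 34.0], [337.0, 304.7, 34.0]]
granite ((406.12164306640625, 205.729736328125), (63.996646881103516, 87.5989761352539), 8.972626686096191)
[[347.5, -189.3, 50.0], [606.0, -228.4, 50.0], [581.9, -422.1, 50.0], [322.3, -379.1, 50.0]]
press ((294.96221923828125, 147.44577026367188), (81.24320220947266, 36.95964431762695), 86.09950256347656) (276, 107, 39, 81)
(594, 792, 3)
```

View pics/v3.png

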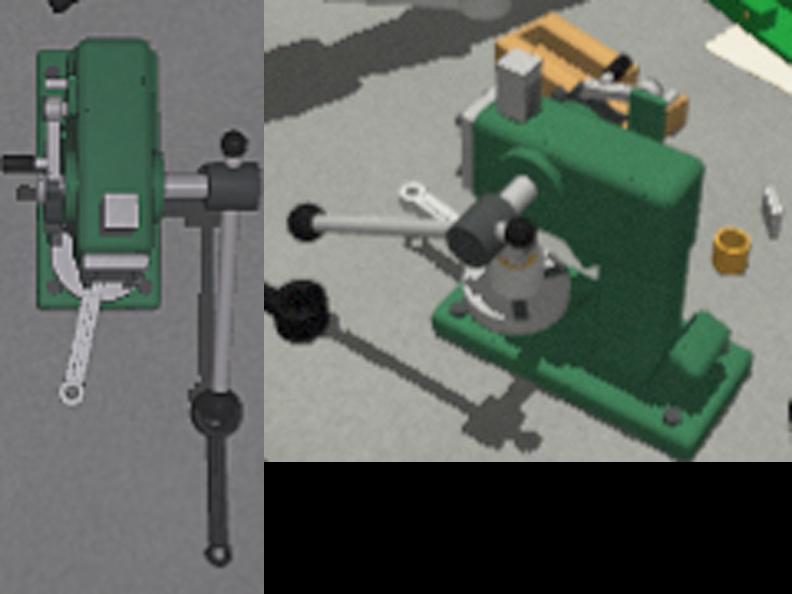

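The crop shows the small silver link under the ram, with its eye at crop (72,393). The pawl knob (black) is at (18,162), the lever bar runs from (230,200) to its ball at (217,412), and the black link is unconnected at (217,553). Next I compute the press pose.

```bash
python3 - <<'E'
from h import *
d=cam("top0"); s=cam("scene0")
T=lambda x,y:(x/3.3+265-.35,y/3.3+95-.35)
S=lambda x,y:((x-264)/3.3+180-.35,y/3.3+170-.35)
print("base FL,FR,BL z24",onz(d,[T(37,308),T(160,308),T(37,51)],22).round(1).tolist())
print("head backL,backR",onz(d,[T(78,41),T(155,41),T(76,240),T(156,240)],222).round(1).tolist())
print("ramtop", tri(d,T(121,211),s,S(519,62)).round(1))
print("ball",tri(d,T(217,412),s,S(306,222)).round(1))
print("knob left end",tri(d,T(12,162),s,S(618,68)).round(1))
print("eye z50",onz(d,[T(72,393)],58).round(1), "tri",tri(d,T(72,393),s,S(410,190)).round(1))
g=cv2.cvtColor(s["image"],cv2.COLOR_BGR2HSV)
import itertools
# base corner in scene: front-right, back-right bottom
print("scene FR top, BR top",onz(s,[S(437,318),S(686,452)],12).round(1).tolist())
E
```

```text
base FL,FR,BL z24 [[507.8, 84.8, 22.0], [511.0, -28.2, 22.0], [749.7, 91.1, 22.0]]
head backL,backR [[699.9, 61.7, 222.0], [701.6, 1.5, 222.0], [542.9, 59.7, 222.0], [544.6, -1.9, 222.0]]
ramtop [560.   30.  266.7]
ball [418.2 -67.2 104.2]
knob left end [600.3 110.3 230.4]
eye z50 [[429.7  52.4  58. ]] tri [430.4  52.9  57.6]
scene FR top, BR top [[516.1, -19.9, 12.0], [752.7, -18.7, 12.0]]
```

Emit:
step_arm --motion '[[[0, 0, -1.2, 7.9, 8.54], [0, 0, -1.2, 7.9, 8.54], [0, 0, -1.2, 7.9, 8.54], [0, 0, -1.2, 7.9, 8.54], [0, 0, -1.2, 7.9, 8.54], [0, 0, -1.2, 7.9, 8.54], [0, 0, -1.2, 7.9, 8.54], [0, 0, -1.2, 7.9, 8.54]]]' --newtons 20

```text
t: 0.95
eef_pos: [268.8, 564.0, 327.5]
tool_rot: [[1.0, 0.017, -0.0], [0.017, -1.0, -0.001], [-0.0, 0.001, -1.0]]
force: [0.1, 0.2, -0.4]
opening: 1.001
```

Emit:
step_arm --motion '[[[2.7, 3.8, 0, 0, 5], [2.7, 3.8, 0, 0, 5], [2.7, 3.8, 0, 0, 5], [2.7, 3.8, 0, 0, 5], [2.7, 3.8, 0, 0, 5], [2.7, 3.8, 0, 0, 5], [2.7, 3.8, 0, 0, 5], [2.7, 3.8, 0, 0, 5]]]'

```text
t: 1.75
eef_pos: [492.5, 263.5, 327.3]
tool_rot: [[1.0, 0.023, -0.0], [0.023, -1.0, 0.0], [-0.0, -0.0, -1.0]]
force: [0.5, 0.9, -0.4]
opening: 0.585
```

Emit:
step_arm --motion '[[[2.7, 3.8, 0, 0, 5], [2.7, 3.8, 0, 0, 5], [2.7, 3.8, 0, 0, 5], [1.5, 2, 0, 0, 5], [0, 0, 0, 0, 5], [0, 0, 0, 0, 5]]]'

```text
t: 2.35
eef_pos: [590.7, 133.2, 326.9]
tool_rot: [[1.0, 0.022, -0.001], [0.022, -1.0, -0.0], [-0.001, -0.0, -1.0]]
force: [0.5, 0.3, 0.4]
opening: 0.582
```

Emit:
step_arm --motion '[[[1.0, 2.6, 0, 0, 4], [0, 0, 2.5, 0, 4], [0, 0, 2.5, 0, 4], [0, 0, 2.5, 0, 4], [0, 0, 2.0, 0, 4], [0, 0, 1.0, 0, 4], [0, 0, 0.8, 0, 4], [0, 0, 0, 0, 4]]]'

```text
t: 3.15
eef_pos: [601.0, 108.5, 213.9]
tool_rot: [[1.0, 0.024, -0.001], [0.024, -1.0, 0.0], [-0.001, -0.0, -1.0]]
force: [-0.0, -0.0, 0.0]
opening: 0.468
```

```bash
python3 - <<'E'
from h import *
from station import manip
a=grab("scene","s1")["image"];b=grab("wrist","w1")["image"];o=manip.get_obs();print(o["eef_pos"],o["force"])
f=np.hstack([cv2.resize(a[170:310,220:360],(400,400)),cv2.resize(b,(400,300))[0:300].repeat(1,0) if 0 else cv2.copyMakeBorder(cv2.resize(b,(400,300)),0,100,0,0,cv2.BORDER_CONSTANT)])
cv2.imwrite("pics/v4.png",f)
E
```

```text
[601.81652628 108.04473839 215.08636592] [0.45059247 0.74657498 0.09142109]
```

View pics/v4.png

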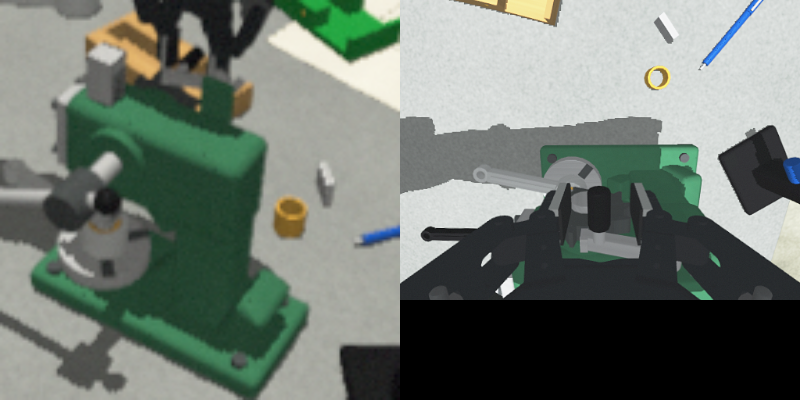

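The knob stands between the open fingers (right half of the picture, at (598,210)), so I grip it and swing it over.

Emit:
step_arm --motion '[[[0, 0, 0, 0, 0.9], [0, 0, 0, 0, 0.9], [0, 0, 0, 0, 0.9], [0, 0, 0, 0, 0.9], [0, 0, 0, 0, 0.9], [0, 0, 0, 0, 0.9]]]' --newtons 25

```text
t: 3.85
eef_pos: [600.7, 107.7, 215.0]
tool_rot: [[1.0, 0.023, -0.001], [0.023, -1.0, 0.001], [-0.001, -0.001, -1.0]]
force: [-5.6, -0.3, 5.0]
opening: 0.153
```

Emit:
step_arm --motion '[[[0, 0, -1.6, 0, 0.9], [0.5, 0, -1.3, 0, 0.9], [0.9, 0, -1.1, 0, 0.9], [1.2, 0, -0.7, 0, 0.9], [1.4, 0, -0.3, 0, 0.9], [1.2, 0, 0.2, 0, 0.9], [1.1, 0, 0.5, 0, 0.9], [0, 0, 0, 0, 0.9]]]'

```text
t: 4.65
eef_pos: [665.8, 109.6, 257.5]
tool_rot: [[1.0, 0.023, 0.002], [0.023, -1.0, 0.001], [0.002, -0.001, -1.0]]
force: [0.6, 2.1, 3.4]
opening: 0.152
```

```bash
python3 - <<'E'
from h import *
a=grab("scene","s2")["image"];b=grab("wrist","w2")["image"]
f=np.hstack([cv2.resize(a[130:270,240:380],(400,400)),cv2.copyMakeBorder(cv2.resize(b,(400,300)),0,100,0,0,cv2.BORDER_CONSTANT)])
cv2.imwrite("pics/v5.png",f)
E
```

```text
(no output)
```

View pics/v5.png

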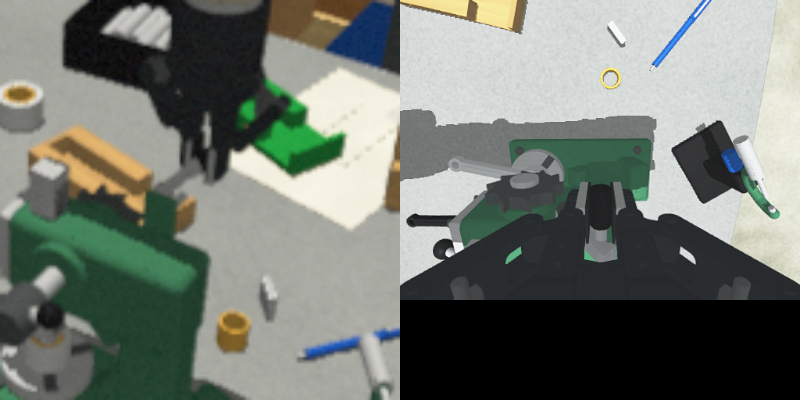

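Emit:
step_arm --motion '[[[0, 0, 0, 0, 4], [0, 0, 0, 0, 4], [0, 0, 0, 0, 4], [0, 0, -1.5, 0, 4], [0, 0, -3, 0, 4], [0, 0, -3, 0, 4], [0, 0, -2.5, 0, 4]]]'

```text
t: 5.45
eef_pos: [664.3, 108.7, 358.9]
tool_rot: [[1.0, 0.022, 0.0], [0.022, -1.0, -0.0], [0.0, 0.0, -1.0]]
force: [0.4, -0.6, 0.5]
opening: 0.469
```

Emit:
step_arm --motion '[[[-3.1, 2.5, 0, 0, 4], [-3.1, 2.5, 0, 0, 4], [-3.1, 2.5, 0, 0, 4], [-3.1, 2.5, 0, 0, 4], [-3.1, 2.5, 0, 0, 4], [-3.1, 2.5, 0, 0, 4], [-3.1, 2.5, 0, 0, 4], [0, 0, 0, -5.5, 4]]]'

```text
t: 6.25
eef_pos: [447.7, -75.2, 357.8]
tool_rot: [[0.994, 0.113, -0.0], [0.113, -0.994, 0.001], [0.0, -0.001, -1.0]]
force: [-0.6, 0.3, 0.9]
opening: 0.47
```

Emit:
step_arm --motion '[[[0, 0, 0, -8.5, 4], [0, 0, 0, -8.5, 4], [0, 0, 0, -8.5, 4], [0, 0, 0, -8.5, 4], [0, 0, 0, -8.5, 4], [0, 0, 0, -8.5, 4], [0, 0, 0, -8.5, 4], [0, 0, 0, -8.5, 4]]]'

```text
t: 7.05
eef_pos: [451.1, -71.1, 357.2]
tool_rot: [[0.257, 0.967, -0.0], [0.967, -0.257, 0.0], [0.0, -0.0, -1.0]]
force: [0.3, -0.6, 0.2]
opening: 0.471
```

Emit:
step_arm --motion '[[[0, 0, 0, -8.5, 4], [0, 0, 0, -8.0, 4], [0, 0, 0, 0, 4]]]'

```text
t: 7.35
eef_pos: [451.1, -71.0, 357.2]
tool_rot: [[-0.025, 1.0, -0.0], [1.0, 0.025, 0.0], [0.0, -0.0, -1.0]]
force: [-0.1, 0.1, -0.4]
opening: 0.464
```

```bash
python3 - <<'E'
from h import *
a=grab("scene","s3")["image"];b=grab("wrist","w3")["image"]
f=np.hstack([cv2.resize(a[150:310,180:340],(400,400),interpolation=cv2.INTER_CUBIC),cv2.copyMakeBorder(cv2.resize(b,(400,300)),0,100,0,0,cv2.BORDER_CONSTANT)])
cv2.imwrite("pics/v6.png",f)
E
```

```text
(no output)
```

View pics/v6.png

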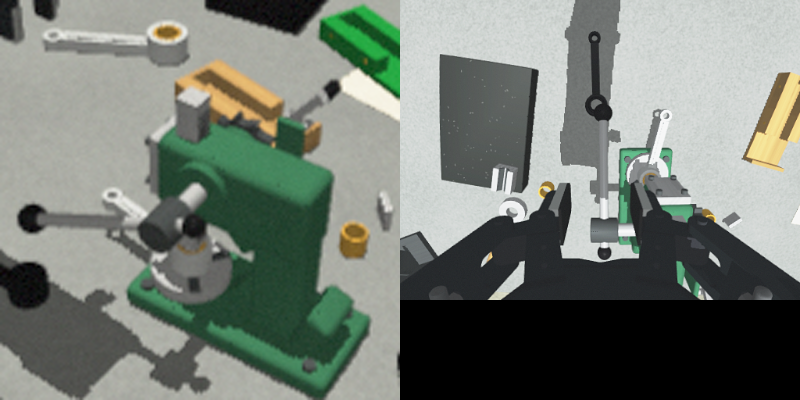

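The pawl lies back: its knob is at (333,88) in the left crop, up and behind the pivot. The lever is still down, with the ball at left-crop (33,218) and right-hand picture (603,113).

```bash
python3 - <<'E'
from h import *
s=cam("s3");w=cam("w3")
b=tri(s,(193,237),w,(259.8,144.6));print(b)
A=np.array([594.2,-64.9,190]);v=b-A;al=np.degrees(np.arctan2(v[2],-v[0]));print(np.hypot(v[0],v[2]),al)
# fraction: bar px in wrist near (604,150) disp
print(proj(s,[A+np.array([-190*np.cos(t),0,190*np.sin(t)]) for t in np.radians([-28,-25,-20])]))
for y in (-70,-65,-60): print(y,proj(w,[450,y,120]))
E
```

```text
[424.18545436 -66.2030404  106.48441913]
189.41963460897566 -26.161475142301143
[[194.1395818  238.63466594]
 [192.60883389 235.50488112]
 [190.31950092 230.26802982]]
-70 [[256.55858913 165.6994593 ]]
-65 [[260.40469122 165.77353576]]
-60 [[264.24998112 165.84823197]]
```

Emit:
step_arm --motion '[[[0.4, 0, 4, 0, 4], [0, 0, 4, 0, 4], [0, 0, 4, 0, 4], [0, 0, 4, 0, 4], [0, 0, 4, 0, 4], [0, 0, 3, 0, 4], [0, 0, 2, 0, 4], [0, 0, 0.7, 0, 4]]]'

```text
t: 8.25
eef_pos: [450.2, -66.8, 98.6]
tool_rot: [[-0.019, 1.0, -0.003], [1.0, 0.019, -0.0], [-0.0, -0.003, -1.0]]
force: [-0.3, -0.3, 1.0]
opening: 0.467
```

Emit:
step_arm --motion '[[[0, 0, 0, 0, 0.8], [0, 0, 0, 0, 0.8], [0, 0, 0, 0, 0.8], [0, 0, 0, 0, 0.8], [0, 0, 0, 0, 0.8], [0, 0, 0, 0, 0.8]]]' --newtons 40

```text
t: 8.85
eef_pos: [452.0, -66.6, 100.9]
tool_rot: [[-0.023, 1.0, 0.001], [1.0, 0.023, 0.0], [0.0, 0.001, -1.0]]
force: [0.5, 2.0, 3.8]
opening: 0.147
```

Emit:
step_arm --motion '[[[0, -0.8, -1.8, 0, 0.8], [0, -0.5, -1.9, 0, 0.8], [0, -0.3, -1.9, 0, 0.8], [0, 0, -2, 0, 0.8], [0, 0.2, -1.9, 0, 0.8], [0, 0.4, -1.9, 0, 0.8], [0, 0.6, -1.9, 0, 0.8], [0, 0.6, -1.3, 0, 0.8]]]'

```text
t: 9.65
eef_pos: [452.6, -66.6, 246.5]
tool_rot: [[-0.023, 1.0, -0.002], [1.0, 0.023, 0.0], [0.0, -0.002, -1.0]]
force: [3.9, 1.1, -12.1]
opening: 0.148
```

Emit:
step_arm --motion '[[[0, 0, 0, 0, 4.5], [0, 0, 0, 0, 4.5], [0, 0, 0, 0, 4.5], [0, 0, 0, 0, 4.5]]]'

```text
t: 10.05
eef_pos: [453.0, -66.9, 245.8]
tool_rot: [[-0.023, 1.0, -0.001], [1.0, 0.023, -0.0], [-0.0, -0.001, -1.0]]
force: [0.2, 1.0, -0.9]
opening: 0.53
```

```bash
python3 - <<'E'
from h import *
a=grab("scene","s4")["image"];b=grab("wrist","w4")["image"]
f=np.hstack([cv2.resize(a[150:310,180:340],(400,400),interpolation=cv2.INTER_CUBIC),cv2.copyMakeBorder(cv2.resize(b,(400,300)),0,100,0,0,cv2.BORDER_CONSTANT)])
cv2.imwrite("pics/v7.png",f)
E
```

```text
(no output)
```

View pics/v7.png

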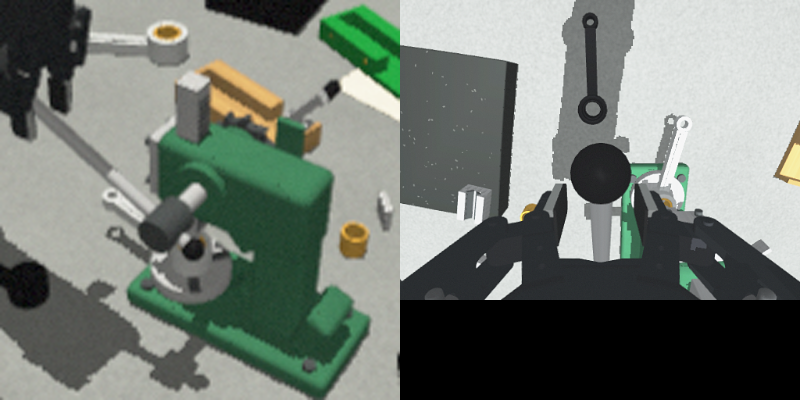

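Emit:
step_arm --motion '[[[0, 0, -4, 0, 4.5], [0, 0, -3.5, 0, 4.5], [0, -3.4, 0, 0, 0], [0, -3.4, 0, 0, 0], [0, 0, 2, 0, 0], [0, 0, 2.5, 0, 0], [0, 0, 2.4, 0, 0], [0, 0, 0, 0, 0]]]'

```text
t: 10.95
eef_pos: [383.5, -68.3, 250.2]
tool_rot: [[-0.023, 1.0, -0.005], [1.0, 0.023, -0.0], [-0.0, -0.005, -1.0]]
force: [-0.8, -1.1, 0.4]
opening: -0.001
```

Emit:
step_arm --motion '[[[0, 1.4, 0, 0, 0], [0, 1.4, -2.3, 0, 0], [0, 1.7, -2, 0, 0], [0, 2, -1.8, 0, 0], [0, 2.2, -1.5, 0, 0], [0, 1.8, -0.9, 0, 0], [0, 0, 0, 0, 0]]]'

```text
t: 11.65
eef_pos: [493.2, -65.9, 339.8]
tool_rot: [[-0.023, 1.0, 0.003], [1.0, 0.023, -0.001], [-0.001, 0.003, -1.0]]
force: [0.6, -0.3, 0.6]
opening: -0.0
```

```bash
python3 - <<'E'
from h import *
a=grab("scene","s5")["image"];b=grab("wrist","w5")["image"]
f=np.hstack([cv2.resize(a[130:290,190:350],(400,400),interpolation=cv2.INTER_CUBIC),cv2.copyMakeBorder(cv2.resize(b,(400,300)),0,100,0,0,cv2.BORDER_CONSTANT)])
cv2.imwrite("pics/v8.png",f)
E
```

```text
(no output)
```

View pics/v8.png

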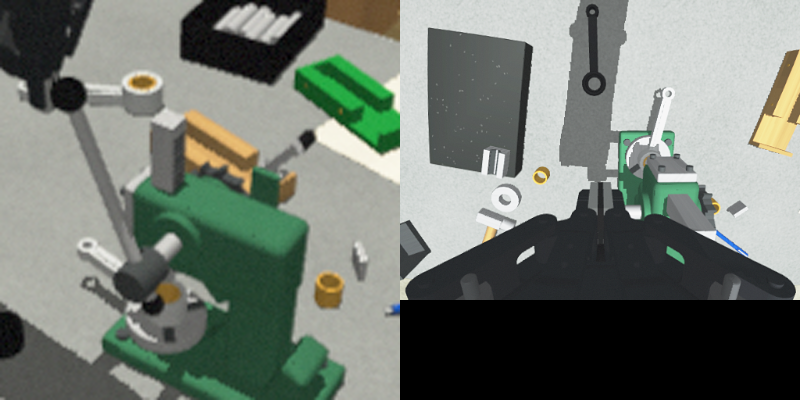

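The lever is raised, with the ball at left-crop (68,95). The bronze bore of the link is now visible, and the ram is clear. In the right-hand picture the eye is at (668,92) and the boss at (648,150). Now I compute the lever angle and the link's position.

```bash
python3 - <<'E'
from h import *
s=cam("s5");w=cam("w5");t=cam("top0")
A=np.array([594.2,-64.9,190])
for a in (45,50,55,60,65,70):
    q=np.radians(a);print(a,proj(s,[A+[-190*np.cos(q),-2,190*np.sin(q)]]).round(1))
print("eye wrist",onz(w,[((668-400)*1.28,92*1.28)],58), "scene eye",onz(s,[(82/2.5+190,242/2.5+130)],58))
# arm direction from silver mask in wrist
b=w["image"]; hsv=cv2.cvtColor(b,cv2.COLOR_BGR2HSV)
for thr in (225,240): 
    m=cv2.inRange(hsv,(0,0,thr),(180,40,255))[105:165,325:355]
    print(thr,[(r+105,*(np.flatnonzero(m[r])[[0,-1]]+325)) if m[r].any() else 0 for r in range(0,60,6)])
E
```

```text
45 [[196.6 173.5]]
50 [[200.2 171.2]]
55 [[204.4 169.4]]
60 [[209. 168.]]
65 [[213.9 167.3]]
70 [[219.3 167.1]]
eye wrist [[429.17796327  54.35216437  58.        ]] scene eye [[427.63018862  52.7237982   58.        ]]
225 [(105, np.int64(353), np.int64(354)), 0, (117, np.int64(336), np.int64(351)), (123, np.int64(332), np.int64(350)), (129, np.int64(335), np.int64(347)), (135, np.int64(334), np.int64(352)), (141, np.int64(332), np.int64(343)), (147, np.int64(331), np.int64(342)), (153, np.int64(329), np.int64(340)), (159, np.int64(327), np.int64(338))]
240 [0, 0, (117, np.int64(337), np.int64(351)), (123, np.int64(336), np.int64(350)), (129, np.int64(336), np.int64(346)), (135, np.int64(334), np.int64(345)), (141, np.int64(332), np.int64(343)), (147, np.int64(331), np.int64(341)), (153, np.int64(329), np.int64(340)), (159, np.int64(328), np.int64(338))]
```

Emit:
step_arm --motion '[[[0, -3.3, 0, 0, 0], [3.8, 0, 0, 0, 5], [3.8, 0, 0, 0, 5], [3.9, 0, 0, 0, 5], [0, 0, 4, 5.9, 5], [0, 0, 4, 5.9, 5], [0, 0, 4, 0, 5], [0, 0, 4, 0, 5]]]'

```text
t: 12.55
eef_pos: [455.2, 48.7, 176.5]
tool_rot: [[0.182, 0.983, 0.002], [0.983, -0.182, 0.001], [0.001, 0.002, -1.0]]
force: [0.8, 0.6, 0.1]
opening: 0.584
```

Emit:
step_arm --motion '[[[0, 0, 4, 0, 5], [0, 0, 4, 0, 5], [0, 0, 0, 0, 5], [0, 0, 0, 0, 5]]]'

```text
t: 12.95
eef_pos: [455.0, 48.2, 97.9]
tool_rot: [[0.182, 0.983, -0.001], [0.983, -0.182, -0.0], [-0.001, -0.001, -1.0]]
force: [1.4, 0.2, 0.5]
opening: 0.585
```

```bash
python3 - <<'E'
from h import *
w=grab("wrist","w6");t=grab("top","t6")
for n,P in dict(thin=[456.7,48.4,58],eye=[428.5,53.5,58]).items(): print(n,proj(w,P).round())
cv2.imwrite("pics/v9.png",np.hstack([cv2.resize(w["image"],(400,300)),cv2.resize(t["image"][150:270,160:320],(400,300),interpolation=cv2.INTER_CUBIC)]))
E
```

```text
thin [[256. 225.]]
eye [[256. 183.]]
```

View pics/v9.png

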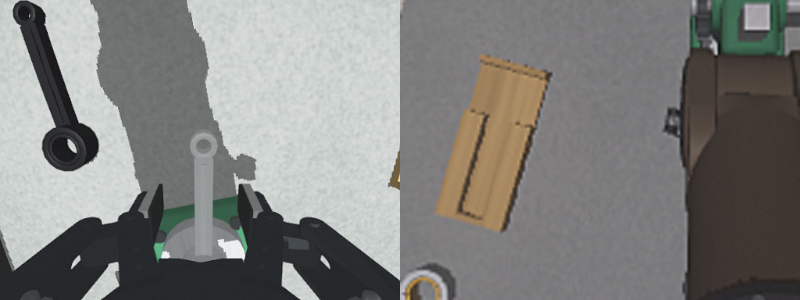

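The link's arm is straight between the open fingers (left half, eye at (203,146)). In the right half the cradle's open boss bay is at the far (+x) end, about (515,95), and the slot runs down to (470,215).

Emit:
step_arm --motion '[[[0.2, 0, 3, 0, 5], [0, 0, 2.5, 0, 5], [0, 0, 1.2, 0, 5], [0, 0, 0, 0, 0.8], [0, 0, 0, 0, 0.8], [0, 0, 0, 0, 0.8], [0, 0, 0, 0, 0.8], [0, 0, 0, 0, 0.8]]]' --newtons 100

```text
t: 13.85
eef_pos: [456.1, 50.5, 31.2]
tool_rot: [[0.182, 0.983, 0.002], [0.983, -0.182, 0.001], [0.001, 0.002, -1.0]]
force: [0.5, 0.5, 5.0]
opening: 0.165
```

Emit:
step_arm --motion '[[[0, 0, 0, 0, 0.8], [0, 0, -0.4, 0, 0.8], [0, 0, -0.4, 0, 0.8], [0, 0, -0.2, 0, 0.8], [0, 0, 0, 0, 0.8]]]'

```text
t: 14.35
eef_pos: [455.1, 50.3, 40.5]
tool_rot: [[0.182, 0.983, 0.0], [0.983, -0.182, 0.0], [0.0, 0.0, -1.0]]
force: [-0.6, 0.1, -2.0]
opening: 0.169
```

Emit:
step_arm --motion '[[[0, -1, 0, 0, 0.8], [0, -2, 0, 0, 0.8], [0, -2, 0, 0, 0.8], [0, -2, 0, 0, 0.8], [0, -2, 0, 0, 0.8], [0, 0, -2, 0, 0.8], [0, 0, -2.5, 0, 0.8], [0, 0, -2, 0, 0.8]]]'

```text
t: 15.15
eef_pos: [365.5, 66.5, 106.0]
tool_rot: [[0.182, 0.983, -0.001], [0.983, -0.182, -0.0], [-0.0, -0.001, -1.0]]
force: [0.8, 0.9, -1.7]
opening: 0.163
```

Emit:
step_arm --motion '[[[-2.7, 0.6, 0, 0, 0.8], [-3.5, 0.7, 0, 0, 0.8], [-3.5, 0.7, 0, 0, 0.8], [-3.5, 0.7, 0, 0, 0.8], [-3.5, 0.7, 0, 0, 0.8], [-3.5, 0.7, 0, 0, 0.8], [-3.5, 0.7, 0, 0, 0.8], [-3.5, 0.7, 0, 0, 0.8]]]'

```text
t: 15.95
eef_pos: [370.2, -211.5, 105.0]
tool_rot: [[0.182, 0.983, -0.001], [0.983, -0.182, 0.001], [0.001, -0.001, -1.0]]
force: [0.8, 1.1, -1.9]
opening: 0.169
```

Emit:
step_arm --motion '[[[-3.5, 0.7, 0, 0, 0.8], [-3.5, 0.7, 0, 0, 0.8], [-2.5, 0.7, 0, 0, 0.8], [0, 0, 0, 0, 0.8], [0, 0, 0, 0, 0.8]]]'

```text
t: 16.45
eef_pos: [373.7, -307.5, 104.8]
tool_rot: [[0.183, 0.983, -0.001], [0.983, -0.183, 0.001], [0.001, -0.001, -1.0]]
force: [-0.7, -0.0, -1.8]
opening: 0.17
```

```bash
python3 - <<'E'
from h import *
from station import manip
w=grab("wrist","w7");s=grab("scene","s7");o=manip.get_obs();print(o["eef_pos"],o["opening"],o["force"])
t=cam("top0");print("vblock",onz(t,[(398,169.6)],78))
cv2.imwrite("pics/v10.png",np.hstack([cv2.resize(w["image"],(400,300)),cv2.resize(s["image"][200:380,60:300],(400,300),interpolation=cv2.INTER_CUBIC)]))
E
```

```text
[ 374.10266917 -306.37139514  104.87342544] 0.16541735539413965 [-0.27052899  0.35297563 -1.61663849]
vblock [[ 566.73038518 -269.6686173    78.        ]]
```

View pics/v10.png

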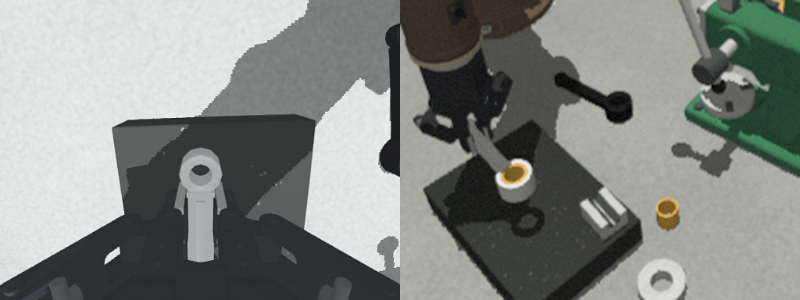

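The link is held level over the granite, with the boss at right-half (515,180) and the vee block at (603,212). The fingertips reach 11 mm below the arm's underside, so I will set it down with the thin end overhanging the plate's near edge. First I check where that edge is.

```bash
python3 - <<'E'
from h import *
w=cam("w7");im=w["image"]
print("edge z50",onz(w,[(116*1.28,128*1.28),(313*1.28,125*1.28)],50).round(1).tolist())
print("edge z0/50 outer",onz(w,[(114*1.28,122*1.28),(298*1.28,115*1.28)],50).round(1).tolist())
print(cv2.cvtColor(im,cv2.COLOR_BGR2GRAY)[135:180:2,190].tolist())
s=cam("s7")
print("near corner from scene (left,near)",onz(s,[(540/400*240*1.0*0+60+(540-400)*.6,200+122*.6),(60+(425-400)*.6,200+190*.6)],50).round(1).tolist())
E
```

```text
edge z50 [[324.3, -372.0, 50.0], [353.0, -203.1, 50.0]]
edge z0/50 outer [[318.9, -372.2, 50.0], [341.9, -215.6, 50.0]]
[229, 223, 223, 228, 230, 230, 230, 230, 240, 48, 51, 51, 52, 82, 98, 99, 98, 98, 97, 97, 98, 97, 98]
near corner from scene (left,near) [[368.3, -198.6, 50.0], [331.6, -378.1, 50.0]]
```

Emit:
step_arm --motion '[[[0, -2.2, 0, 0, 0.8], [0, -2.2, 0, 0, 0.8], [0, -2.0, 0, 0, 0.8], [0, 0, 2, 0, 0.8], [0, 0, 2, 0, 0.8], [0, 0, 1, 0, 0.8], [0, 0, 0.5, 0, 0.8], [0, 0, 0, 0, 0.8]]]'

```text
t: 17.35
eef_pos: [311.6, -295.9, 50.0]
tool_rot: [[0.181, 0.983, -0.001], [0.983, -0.181, 0.001], [0.001, -0.001, -1.0]]
force: [0.2, -0.1, -1.4]
opening: 0.168
```

Emit:
step_arm --motion '[[[0, 0, 0.4, 0, 0.8], [0, 0, 0.3, 0, 0.8], [0, 0, 0.3, 0, 0.8], [0, 0, 0, 0, 0.8]]]'

```text
t: 17.75
eef_pos: [311.8, -296.5, 40.2]
tool_rot: [[0.182, 0.983, 0.0], [0.983, -0.182, -0.0], [-0.0, 0.0, -1.0]]
force: [0.8, 0.1, -0.2]
opening: 0.167
```

Emit:
step_arm --motion '[[[0, 0, 0.1, 0, 0.8], [0, 0, 0, 0, 3], [0, 0, 0, 0, 3], [0, 0, 0, 0, 4], [0, 0, 0, 0, 5], [0, 0, 0, 0, 5], [0, 0, 0, 0, 5]]]'

```text
t: 18.45
eef_pos: [311.7, -296.4, 39.3]
tool_rot: [[0.182, 0.983, 0.0], [0.983, -0.182, -0.0], [0.0, 0.0, -1.0]]
force: [0.9, -0.1, 0.4]
opening: 0.586
```

Emit:
step_arm --motion '[[[0, 0, -2, 0, 5], [0, 0, -4, 0, 8.54], [0, 0, -4, 0, 8.54], [0, 0, -4, 0, 8.54], [0, 0, 0, 0, 8.54], [0, 0, 0, 0, 8.54]]]'

```text
t: 19.05
eef_pos: [312.2, -296.4, 179.9]
tool_rot: [[0.181, 0.983, 0.002], [0.983, -0.181, -0.0], [-0.0, 0.002, -1.0]]
force: [0.3, 0.8, -1.0]
opening: 1.001
```

```bash
python3 - <<'E'
from h import *
from station import manip
w=grab("wrist","w8");s=grab("scene","s8");o=manip.get_obs();print(o["eef_pos"],o["opening"],o["force"])
cv2.imwrite("pics/v11.png",np.hstack([cv2.resize(w["image"],(400,300)),cv2.resize(s["image"][200:380,60:300],(400,300),interpolation=cv2.INTER_CUBIC)]))
E
```

```text
[ 311.16477267 -295.74873692  178.43934775] 1.0018076621484981 [ 0.18830771  0.78191286 -0.06804142]
```

View pics/v11.png

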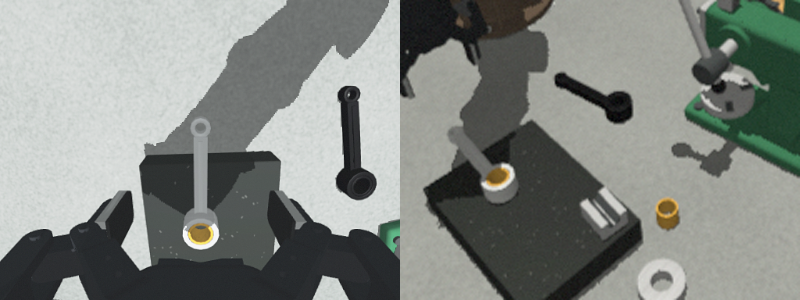

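The link lies flat and released on the granite, with the bore at left-half (201,235), the eye at (201,128) and the vee block untouched. Next I get the boss position from these.

```bash
python3 - <<'E'
from h import *
w=cam("w8");s=cam("s8")
hsv=cv2.cvtColor(w["image"],cv2.COLOR_BGR2HSV)
m=cv2.inRange(hsv,(0,0,200),(180,60,255)); z=np.zeros_like(m); z[270:330,225:290]=m[270:330,225:290]
c=cv2.convexHull(np.vstack(cv2.findContours(z,cv2.RETR_EXTERNAL,cv2.CHAIN_APPROX_NONE)[0])); e=cv2.fitEllipse(c);print(e)
B=onz(w,[e[0]],80)[0];print("boss",B.round(1))
E_=onz(w,[(201*1.28,128*1.28)],66)[0];print("eye",E_.round(1),np.linalg.norm((B-E_)[:2]),np.degrees(np.arctan2(*(B-E_)[1::-1])))
hs=cv2.cvtColor(s["image"],cv2.COLOR_BGR2HSV);m=cv2.inRange(hs,(0,0,190),(180,70,255));z=np.zeros_like(m);z[290:325,100:140]=m[290:325,100:140]
cc=cv2.findContours(z,cv2.RETR_EXTERNAL,cv2.CHAIN_APPROX_NONE)[0]
c=cv2.convexHull(np.vstack(cc));print(cv2.boundingRect(c)); 
print("scene boss",onz(s,[(60+(497-400)*.6,200+176*.6)],80).round(1))
print("dead-reck",[312+105*.983,-296-105*.182])
E
```

```text
((256.5320739746094, 298.9460144042969), (39.25001907348633, 46.23092269897461), 87.38455963134766)
boss [ 413.2 -314.2   80. ]
eye [ 287.3 -290.3   66. ] 128.11460576954698 -10.738582741609044
(109, 299, 19, 15)
scene boss [[ 417.7 -316.3   80. ]]
dead-reck [415.21500000000003, -315.11]
```

Emit:
step_arm --motion '[[[0, 3.5, 0, 0, 8.54], [0, 3.5, 0, 0, 8.54], [0, 3.5, 0, 0, 8.54], [0, 0, 4, 0, 8.54], [0, 0, 4, 0, 8.54], [0, 0, 3, 0, 8.54], [0, 0, 1.7, 0, 8.54], [0, 0, 0, 0, 8.54]]]'

```text
t: 19.95
eef_pos: [412.1, -314.1, 48.7]
tool_rot: [[0.183, 0.983, -0.007], [0.983, -0.183, 0.003], [0.002, -0.007, -1.0]]
force: [-1.1, -0.5, 0.4]
opening: 1.002
```

Emit:
step_arm --motion '[[[0, 0, 0, 0, 3.5], [0, 0, 0, 0, 3.5], [0, 0, 0, 0, 3.5], [0, 0, 0, 0, 3.5], [0, 0, 0, 0, 3.5], [0, 0, 0, 0, 3.5]]]' --newtons 70

```text
t: 20.55
eef_pos: [415.4, -315.9, 53.7]
tool_rot: [[0.182, 0.983, 0.002], [0.983, -0.182, -0.001], [-0.0, 0.002, -1.0]]
force: [-2.1, 1.0, 7.4]
opening: 0.521
```

Emit:
step_arm --motion '[[[0, 0, -0.5, 0, 3.5], [0, 0, -1, 0, 3.5], [0, 0, -2, 0, 3.5], [0, 0, 0, 0, 3.5], [0, 0, 0, 0, 3.5]]]'

```text
t: 21.05
eef_pos: [415.4, -315.6, 87.9]
tool_rot: [[0.182, 0.983, 0.002], [0.983, -0.182, -0.001], [-0.0, 0.002, -1.0]]
force: [-0.3, -0.3, -2.0]
opening: 0.518
```

Emit:
step_arm --motion '[[[0, 0, -3, 0, 3.5], [0, 0, -3, 0, 3.5], [0, 0, -3, 0, 3.5], [2, -0.4, 0, 0, 3.5], [3.6, -0.7, 0, 0, 3.5], [3.6, -0.7, 0, 0, 3.5], [3.6, -0.7, 0, 0, 3.5], [3.6, -0.7, 0, 0, 3.5]]]'

```text
t: 21.85
eef_pos: [412.7, -146.8, 176.8]
tool_rot: [[0.182, 0.983, -0.001], [0.983, -0.182, 0.0], [0.0, -0.001, -1.0]]
force: [0.9, -0.0, -1.9]
opening: 0.522
```

Emit:
step_arm --motion '[[[3.6, -0.7, 0, 0, 3.5], [3.6, -0.7, 0, 0, 3.5], [3.6, -0.7, 0, 0, 3.5], [3.6, -0.7, 0, 0, 3.5], [3.6, -0.7, 0, 0, 3.5], [3.6, -0.7, 0, 0, 3.5], [3.6, -0.7, 0, 0, 3.5], [3.6, -0.7, 0, 0, 3.5]]]'

```text
t: 22.65
eef_pos: [410.0, 146.3, 176.8]
tool_rot: [[0.182, 0.983, -0.001], [0.983, -0.182, -0.0], [-0.0, -0.001, -1.0]]
force: [1.0, 0.8, -2.3]
opening: 0.52
```

Emit:
step_arm --motion '[[[3.6, -0.7, 0, 0, 3.5], [3, 0, 0, 3.5, 3.5], [0, 0, 0, 0, 3.5], [0, 0, 0, 0, 3.5]]]'

```text
t: 23.05
eef_pos: [415.3, 211.1, 176.6]
tool_rot: [[0.24, 0.971, -0.001], [0.971, -0.24, -0.001], [-0.001, -0.001, -1.0]]
force: [1.3, -1.2, -2.5]
opening: 0.52
```

```bash
python3 - <<'E'
from h import *
from station import manip
o=manip.get_obs();print(o["eef_pos"],o["tool_rot"][:2,0],o["opening"],o["force"])
for n,r in (("wrist",None),("top",(165,160,235,250))):
    d=grab(n,n[0]+"9"); hsv=cv2.cvtColor(d["image"],cv2.COLOR_BGR2HSV); m=cv2.inRange(hsv,(8,80,90),(25,255,255))
    for c in cv2.findContours(m,cv2.RETR_EXTERNAL,cv2.CHAIN_APPROX_NONE)[0]:
        if cv2.contourArea(c)>800:
            R=cv2.minAreaRect(c); print(n,np.round(R[0]),np.round(R[1]),onz(d,cv2.boxPoints(R),34).round(1).tolist(),onz(d,[R[0]],34).round(1))
E
```

```text
[415.28826807 211.11894396 176.59400107] [0.23996857 0.97077964] 0.519810195594389 [ 1.25685349 -1.18207712 -2.54017638]
wrist [256. 274.] [61. 68.] [[468.3, 161.1, 34.0], [485.5, 230.8, 34.0], [560.0, 215.2, 34.0], [541.6, 140.2, 34.0]] [[512.3 187.2  34. ]]
wrist [371. 175.] [ 89. 199.] [[520.3, 248.6, 34.0], [330.2, 311.4, 34.0], [359.3, 391.0, 34.0], [561.2, 342.5, 34.0]] [[433.4 324.3  34. ]]
top [103.  74.] [81. 50.] [[986.1, 741.0, 34.0], [991.9, 573.4, 34.0], [724.7, 542.2, 34.0], [716.1, 704.1, 34.0]] [[852.1 638.7  34. ]]
```

Emit:
step_arm --motion '[[[3, 1.6, 0, 0, 3.5], [3.5, 1.9, 0, 0, 3.5], [3.2, 1.8, 0, 0, 3.5], [2, 1.1, 0, 0, 3.5], [0, 0, 3, 0, 3.5], [0, 0, 4, 0, 3.5], [0, 0, 3.5, 0, 3.5], [0, 0, 1, 0, 3.5]]]'

```text
t: 23.95
eef_pos: [504.2, 306.4, 58.9]
tool_rot: [[0.243, 0.97, -0.005], [0.97, -0.243, -0.004], [-0.005, -0.004, -1.0]]
force: [-0.1, -0.3, -2.3]
opening: 0.521
```

Emit:
step_arm --motion '[[[0, 0, 0, 0, 3.5], [0, 0, 0, 0, 3.5]]]'

```text
t: 24.15
eef_pos: [507.3, 309.0, 63.8]
tool_rot: [[0.243, 0.97, 0.002], [0.97, -0.243, 0.001], [0.001, 0.001, -1.0]]
force: [0.1, 0.9, -1.3]
opening: 0.519
```

```bash
python3 - <<'E'
from h import *
w=grab("wrist","w10");s=grab("scene","s10")
cv2.imwrite("pics/v12.png",np.hstack([cv2.resize(w["image"][60:330,130:380],(400,432),interpolation=cv2.INTER_CUBIC),cv2.resize(s["image"][140:248,210:310],(400,432),interpolation=cv2.INTER_CUBIC)]))
E
```

```text
(no output)
```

View pics/v12.png

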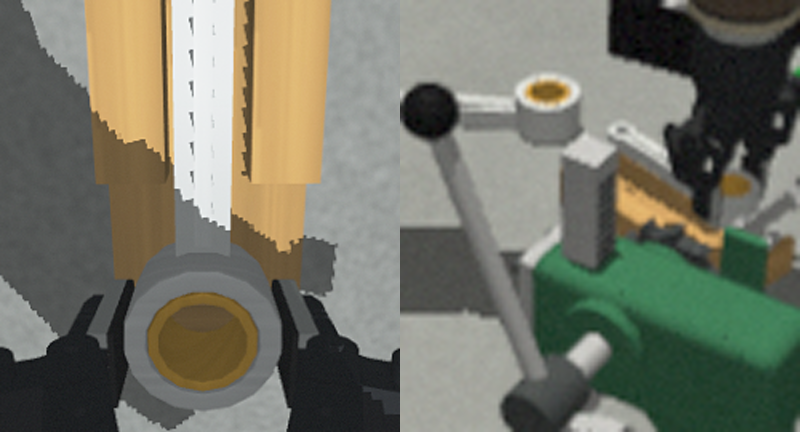

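The boss is held between the fingers at left-half (203,340), and the arm is parallel to the slot. The slot midline is at about x=208 against the arm at 203, so I shift 2 mm to +y and lower.

Emit:
step_arm --motion '[[[0.2, -0.2, 0, 0, 3.5], [0, 0, 1.5, 0, 3.5], [0, 0, 1.2, 0, 3.5], [0, 0, 1, 0, 3.5], [0, 0, 0.6, 0, 3.5], [0, 0, 0.3, 0, 3.5], [0, 0, 0, 0, 3.5], [0, 0, 0, 0, 3.5]]]'

```text
t: 25.05
eef_pos: [505.0, 311.6, 16.5]
tool_rot: [[0.242, 0.97, 0.0], [0.97, -0.242, 0.0], [0.0, 0.0, -1.0]]
force: [-0.3, 0.1, -0.9]
opening: 0.519
```

Emit:
step_arm --motion '[[[0, 0, 0.2, 0, 3.5], [0, 0, 0.1, 0, 3.5], [0, 0, 0, 0, 3.5]]]'

```text
t: 25.35
eef_pos: [505.0, 311.8, 13.8]
tool_rot: [[0.242, 0.97, 0.001], [0.97, -0.242, 0.001], [0.001, 0.0, -1.0]]
force: [-0.3, -0.2, 2.2]
opening: 0.521
```

Emit:
step_arm --motion '[[[0, 0, 0, 0, 6], [0, 0, 0, 0, 7], [0, 0, 0, 0, 7], [0, 0, 0, 0, 7], [0, 0, -1.5, 0, 7], [0, 0, -3, 0, 7], [0, 0, -4, 0, 7], [0, 0, -4, 0, 7]]]'

```text
t: 26.15
eef_pos: [504.5, 311.3, 140.5]
tool_rot: [[0.242, 0.97, -0.0], [0.97, -0.242, -0.0], [-0.0, -0.0, -1.0]]
force: [-0.4, 0.8, -0.9]
opening: 0.82
```

Emit:
step_arm --motion '[[[0, 0, -4, 0, 7], [0, 2, -4, 0, 7], [-3, -3, 0, 0, 7], [-4, -2, 0, 0, 7], [0, 0, 0, 0, 7], [0, 0, 0, 0, 7]]]'

```text
t: 26.75
eef_pos: [458.4, 250.3, 219.6]
tool_rot: [[0.243, 0.97, 0.001], [0.97, -0.243, 0.001], [0.002, 0.0, -1.0]]
force: [0.7, 0.0, 0.3]
opening: 0.819
```

```bash
python3 - <<'E'
from h import *
from station import manip
o=manip.get_obs();print(o["eef_pos"],o["force"])
t=grab("top","t11");s=grab("scene","s11");w=grab("wrist","w11")
C=np.array([445.1,324.5]);u=np.array([.9703,-.242]);v=np.array([.242,.9703])
def loc(p): return (u@(p[:2]-C)).round(1),(v@(p[:2]-C)).round(1)
hsv=cv2.cvtColor(w["image"],cv2.COLOR_BGR2HSV)
for n,d in(("wrist",w),("top",t)):
    hsv=cv2.cvtColor(d["image"],cv2.COLOR_BGR2HSV)
    m=cv2.inRange(hsv,(0,0,130),(180,45,255))
    ob=proj(d,[505,311,40]);print(n,"expected boss px",ob.round(1),"eye px",proj(d,[505-126,311+31.5,26]).round(1))
    msk=np.zeros_like(m); cv2.fillPoly(msk,[proj(d,np.c_[C+np.array([[a*98,b*40] for a,b in((1,1),(1,-1),(-1,-1),(-1,1))])@np.array([u,v]),[34]*4]).astype(np.int32)],255)
    k=m&msk
    for c in sorted(cv2.findContours(k,cv2.RETR_EXTERNAL,cv2.CHAIN_APPROX_NONE)[0],key=cv2.contourArea)[-3:]:
        a=cv2.contourArea(c)
        if a>20:
            mm=cv2.moments(c);p=c.reshape(-1,2).astype(float);q=onz(d,p,30);L=np.array([loc(x) for x in q]);print(a,"loc bounds",L.min(0),L.max(0))
E
```

```text
[458.36978003 250.33994835 219.59525024] [0.67627265 0.00486106 0.28209313]
wrist expected boss px [[315.5 201.9]] eye px [[319.3  82.7]]
55.0 loc bounds [30.9 38.1] [86.2 40.9]
2007.0 loc bounds [-79.  -17.3] [86.1 26.9]
top expected boss px [[200.6 186.3]] eye px [[189.3 228. ]]
```

```bash
python3 - <<'E'
from h import *
d=cam("w11");C=np.array([445.1,324.5]);u=np.array([.9703,-.242]);v=np.array([.242,.9703])
hsv=cv2.cvtColor(d["image"],cv2.COLOR_BGR2HSV)
m=cv2.inRange(hsv,(0,0,130),(180,45,255))
loc=lambda q:np.c_[(q[:,:2]-C)@u,(q[:,:2]-C)@v].round(1)
m[:, :270]=0; m[:,360:]=0; m[240:]=0; m[:60]=0
def sh(z,r0,r1):
    ys,xs=np.nonzero(m[r0:r1]); return xs,ys+r0
# arm centre line, z=26
for r in (110,125,140,155):
    xs=np.flatnonzero(m[r]);xs=xs[(xs>295)&(xs<345)];print(r,xs[[0,-1]],loc(onz(d,[(xs[0],r),(xs[-1]+1,r)],26)).tolist())
g=cv2.inRange(hsv,(8,110,60),(30,255,255));z=np.zeros_like(g);z[185:222,298:333]=g[185:222,298:333]
c=cv2.convexHull(np.vstack(cv2.findContours(z,cv2.RETR_EXTERNAL,cv2.CHAIN_APPROX_NONE)[0]));
(e,rad)=cv2.minEnclosingCircle(c);print("bore",e,rad,loc(onz(d,[e],40)))
wood=cv2.inRange(hsv,(8,60,90),(25,255,255))
for r in (110,140):
    xs=np.flatnonzero(wood[r]);L=loc(onz(d,[(xs[0],r),(xs[-1]+1,r)],34));print("wood",r,xs[[0,-1]],L.tolist())
a=cam("s5");b=cam("s11")
for n,(x0,y0,x1,y1) in dict(ball=(205,155,232,182),knob=(300,170,330,195),ram=(245,170,275,210)).items():
    A=cv2.cvtColor(a["image"][y0:y1,x0:x1],6).astype(float);B=cv2.cvtColor(b["image"][y0:y1,x0:x1],6).astype(float);print(n,np.abs(A-B).mean().round(1),[np.argwhere(q<45).mean(0).round(1) for q in(A,B)])
E
```

```text
110 [312 326] [[-39.9, -5.2], [-40.0, 11.4]]
125 [311 325] [[-23.7, -5.5], [-23.9, 11.3]]
140 [310 324] [[-7.2, -5.8], [-7.3, 11.1]]
155 [309 323] [[9.8, -6.2], [9.7, 11.0]]
bore (315.0, 203.0) 24.758935928344727 [[62.7  0.9]]
wood 110 [279 358] [[-39.7, -42.0], [-40.4, 44.3]]
wood 140 [279 356] [[-7.9, -41.4], [-8.3, 44.9]]
ball 27.5 [array([10.2,  8.4]), array([12.4, 11.9])]
knob 6.0 [array([15.1, 12.5]), array([15.1, 12.5])]
ram 8.3 [array([nan, nan]), array([nan, nan])]<stdin>:20: RuntimeWarning: Mean of empty slice.
  ret = um.true_divide(
```

```bash
python3 -c "
from station import ticket; print(ticket.hand_in())"
```

```text
the job is handed in; nothing more can be done
None
```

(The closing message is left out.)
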